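# Plunger check: reject the sticking syringe and close the reject tray

## Task

First push the plunger of each of the three syringes in the leaning rack as far as it will go. Then leave the syringes whose plungers go fully home in the rack, lay any syringe whose plunger sticks part-way flat in the red reject tray, and last push the tray fully home under the rack, along its centre line so that it does not skew and jam. Leave the beaker, the tin and the timer alone.

Things in the scene. Friction and masses are not known exactly. Their poses are not given: they have to be found in the camera images.
- stand: Fixed test stand. Origin on the bench under the middle rack hole; +x points to its back, away from the robot, z up; it may be turned in yaw. Aluminium track plate 6 mm thick, x -180 to +70 mm, 208 mm wide in y. Two black guides 22 mm high (x -95 to -35 mm, y +-76.5 to +-86.5 mm) steer the tray; a rubber stop for it stands at x 62 mm. Grey cheeks at y +-94 mm carry the rack bar.
- rack_mid (a point): Mouth of the middle hole of the grey rack bar (190 mm long in the stand's y, 46 x 22 mm section), in the stand's frame x 0, y 0, z 95 mm. The other two mouths are 60 mm to either side along y. The hole axes lean 35 deg (0.61 rad) from vertical, upper end towards the stand's -x (the robot).
- lamp (a point): Centre of the white lamp bar fixed above the rack: 200 mm long in the stand's y, spanning x -57 to -13 mm and z 314 to 339 mm, on two 12 mm posts at x 55 mm, y +-94 mm with arms running forward to it. An upright gripper does not fit below the lamp: come in tilted along the syringe axes, from the robot's side.
- tray: Loose red open reject tray, 146 mm (x) by 150 mm (y), 32 mm high, walls and floor 4 mm, 0.35 kg, on the track plate between the guides, 1.5 mm play a side. Origin under its centre, x along the stand's x. Drawn out at the start (origin at stand x -96 to -82 mm); home it is at x -11 mm. Slides with 2 to 4 N pushed in the middle; pushed near a front corner it skews and jams.
- tray_push (a point): Centre of the front face of the black push block (face 24 mm wide, 22 mm high; it stands 20 mm out from the middle of the tray's front wall): 19 mm above the tray's underside, 25 mm above the bench. Push it in the stand's +x direction.
- syringe_1: Loose clear syringe in a rack hole, blue collar and flange, white plunger; the three look alike, in any order; 90 g. Origin on its axis at the collar's underside, z along the axis to the thumb pad. Diameters along z: 22 mm from -39 to 0 (in the hole), collar 34 from 0 to 6, barrel 26 from 6 to 42 (grip here), flange 32 to 45 mm, then the plunger. Leaves the hole after 45 mm along z.
- syringe_2: As syringe_1.
- syringe_3: As syringe_1.
- plunger_1 (a joint): How far the plunger of syringe_1 is pushed in, m: 0 drawn out, 0.030 fully home (thumb pad 8 mm above the flange top). It stays where it is left. A free plunger needs about 3 to 5 N; a sticking one starts just as easily but stops dead before 0.012 and goes no further.
- thumb_1 (a point): Centre of the top face of the thumb pad (25 mm diameter) of syringe_1, on its axis, 83 mm less the plunger value above the syringe's origin. Push it along the syringe's axis (its -z).
- plunger_2 (a joint): How far the plunger of syringe_2 is pushed in, m: 0 drawn out, 0.030 fully home (thumb pad 8 mm above the flange top). It stays where it is left. A free plunger needs about 3 to 5 N; a sticking one starts just as easily but stops dead before 0.012 and goes no further.
- thumb_2 (a point): Centre of the top face of the thumb pad (25 mm diameter) of syringe_2, on its axis, 83 mm less the plunger value above the syringe's origin. Push it along the syringe's axis (its -z).
- plunger_3 (a joint): How far the plunger of syringe_3 is pushed in, m: 0 drawn out, 0.030 fully home (thumb pad 8 mm above the flange top). It stays where it is left. A free plunger needs about 3 to 5 N; a sticking one starts just as easily but stops dead before 0.012 and goes no further.
- thumb_3 (a point): Centre of the top face of the thumb pad (25 mm diameter) of syringe_3, on its axis, 83 mm less the plunger value above the syringe's origin. Push it along the syringe's axis (its -z).
- beaker: Bystander: glass beaker, 56 mm wide, 68 mm high, origin under its centre.
- tin: Bystander: round aluminium moisture tin with lid, 57 mm wide, 35 mm high, origin under its centre.
- timer: Bystander: white bench timer, 55 x 70 x 25 mm, origin under its centre.

How it is judged:
By the outcome, as a careful person would: the job done as asked, in the order asked, and still so for the second after the job is handed in, with the robot touching nothing.
It also fails if it takes over 51 s, if anything falls off the work surface, if the arm or the gripper's body presses on something with over 40 N, if the wrist force passes 120 N, or if a joint passes its speed limit or range.

## Robot

A 6-joint arm with a two-finger parallel gripper is mounted at the origin on a cart in front of the work surface, level with it; the furniture and walls round the work are solid. World frame = base frame: x ahead of the robot, y to its left, z up, the work surface at z = 0. Lengths are in m, angles in degrees, forces in N, time in s.
With the tool pointing down it reaches from about 0.35 to 0.875 m from the base axis. Payload 4.2 kg.
Tool frame: the origin (TCP) lies on the centre line of the jaws, within the pads' length; the fingertips stand 25 mm ahead of it and the grasp point (between the pads) lies 6 mm ahead of it (finger_overhang is the distance from the TCP to the fingertips, in m); z points along the fingers, y is the line along which they close (so a half turn about z gives the same grasp; the last joint's range is limited). The gripper opens to 87 mm and grips with 3 to 60 N. Pads are 19 mm wide; open, the fingers measure 117 mm over their backs; the gripper's body (75 mm by 190 mm) begins 51 mm behind the grasp point.
Start: joints at [-60.298, 22.042, 0.453, 0, -68.411, -14.817], TCP at [0.161, -0.604, 0.248] pointing down, gripper open.
Joint ranges: [-179.83, 179.83], [-69.29, 118.12], [-61.27, 80.66], [-181.25, 117.63], [-171.15, -9.14], [-177.46, 177.46]. Speed limits (degrees/s): [159.86, 159.86, 180, 180, 180, 180].

## Interface

Orientations are given as a 3x3 rotation matrix whose columns are the frame's x, y, z axes.
In Python, from station import sense, capture, finish_job, spot_in, tip_of, finger_overhang gives the robot as it stands. The module is installed in compiled form; this text tells all that it offers.
- The arm moves only by the tool servo_tool, never from a script. Its arguments are lists of equal length, an entry for each row: "slide": the shift along the tool's x, y, z in m, a list of three; "spin": the turn about the tool's z in degrees; "grip": the closure, from 0 (fully open) to 1 (shut). A call has exactly 5 rows; each row is the pose to reach, as a shift and turn from the pose commanded when the call began, along the tool's axes at that moment; what a row does not reach only later rows make up. A row lasts 1/12 s, in which the tool goes at most 41.7 mm and 7.16 degrees, less where a joint would pass 70% of its speed; a pose out of reach is approached as far as the arm can. A call with a gripper value outside its range is refused whole. The fingers move at their own pace and stop on an object; the grip force is fixed at half the most. Time passes only in rows, so rows that repeat a pose let the fingers close, or fill a call up. It gives the time, the measured TCP pose, the force, the opening and the grip force at its end, in the units of the state.
- sense(): the state, without advancing time (a new reading comes with each control period).
- capture(name): name is "side" or "top" or "wrist"; returns a dict with "pixels" (384x512x3 uint8, blue, green, red), "depth" (384x512 float32, m along the optical axis (not along the pixel's ray), 0 where there is no reading), "fx", "fy", "cx", "cy" (pixels), "R" (3x3) and "t" (3): a world point X has camera coordinates R X + t; the wrist camera has in their place "hand_eye" (4x4, takes a point from camera to tool coordinates, whose origin is the TCP and whose axes are the flange's). Camera axes: x right, y down, z forward; pixel columns grow to the right and rows downward; lengths in m; the calibration is good to about 2 mm. A picture is of the moment at which its call begins: read the wrist's pose just before it.
- finish_job(): hands the job in; it is judged then, once.
Trained networks look in the newest picture that a camera, given by its name, has taken for a name from the list of things; names that differ only in an ending like _2 or _b are one class to them, and where a whole thing is asked for, a point or a joint stands for the part that bears it (a point fixed in the world has none). Each returns a list of dicts, best first, with "conf" (0 to 1); they miss things now and then, are a little off and sometimes report something else, mostly with a low value. They report only what shows in the picture. A call takes as long as a camera call.
- spot_in(thing, camera): "point" ([x, y, z] in m, in world coordinates, good to about 4 mm: the middle of the surface that is visible of it).
- tip_of(thing, camera): "point" ([x, y, z] in m, in world coordinates, good to about 4 mm: a listed point, or the origin of a listed thing).
The state is a dict: "time_s": time; "joints": joint angles; "joint_velocities": joint speeds; "effort": joint torques, N m; "tcp_pos": TCP position; "ee_rot": TCP orientation; "wrist_force": force on the tool from outside, world axes, zero at the start; "moment": the same for the moment, N m; "gripper_width": opening from 0.0 (shut) to 1.0 (fully open); "gripper_force": force on a finger pad.
Only numpy, scipy, OpenCV 4.12 (cv2) and the standard library are available. Lean on these libraries where they do the work, as an engineer would, in place of code of your own. Each camera call takes 0.05 s, during which the arm holds its last target. There are 200 camera calls.

## Working session

There is one attempt and no reset: what is moved stays moved. The work goes in short steps, Python scripts to look and compute and a tool call to move; the robot and the scene stay as the last step left them, time stands still between calls to the robot, and variables do not carry over. Pictures are saved under pics/ and viewed, at most 10 in all, crops included, and the job is handed in when it is done.

Besides the shell and the picture viewer there is one more tool, called after "Call:" as a command line: name --pt "numbers of a row" for each row, then --argument value for the rest. servo_tool: Moves the arm, as the interface text tells. Its arguments: {"type":"object","properties":{"slide":{"type":"array"},"spin":{"type":"array"},"grip":{"type":"array"}},"required":["slide","spin","grip"]}

```bash
mkdir -p pics; cat > h.py <<'E'
import numpy as np, cv2
from station import *
E
python3 - <<'E'
from h import *
np.set_printoptions(precision=4,suppress=True)
s=sense()
for k,v in s.items(): print(k,np.array(v).tolist())
print(finger_overhang)
ims=[]
for c in("side","top"):
    d=capture(c); ims.append(d["pixels"]); print(c,d["fx"],d["cx"],d["cy"],np.array(d["R"]).tolist(),d["t"])
    for f,n in((tip_of,"stand"),(tip_of,"rack_mid"),(tip_of,"lamp"),(tip_of,"tray"),(tip_of,"tray_push"),(tip_of,"thumb_1"),(tip_of,"syringe_1"),(spot_in,"beaker"),(spot_in,"tin"),(spot_in,"timer")):
        for o in f(n,c)[:4]: print(c,n,round(o["conf"],2),np.round(o["point"],4))
    cv2.imwrite(f"pics/{c}0.png",d["pixels"])
E
```

```text
time_s 0.0
joints [-60.298894324359374, 22.09100719934267, 0.37953735479701306, -0.031707116343992536, -68.40984218932336, -14.818411210118757]
joint_velocities [-0.04532703173335832, 0.09751695842703842, -0.031181983431124383, 0.015473103823290228, -0.01287937942797827, -0.0044332138814285795]
effort [-0.0003737903716682922, -39.06674265861511, 18.740440607070923, 4.219735711812973, 0.010778642899822444, -0.00019828866697935155]
tcp_pos [0.16043616996675597, -0.6034880945354583, 0.24644824993736186]
ee_rot [[-0.966506105985523, -0.25664291261819927, -0.0006020760318440919], [-0.2566436149866581, 0.9665038385318129, 0.002094036735889438], [4.448910883714824e-05, 0.0021784182607044625, -0.9999976262544829]]
wrist_force [-0.5517132436511524, 0.4841167200465567, 0.08513202061302533]
moment [-0.008781808065284816, 0.015587682020352964, -0.06326777284848673]
gripper_force 0.0
gripper_width 0.9991719808906601
0.025
side 441.54465296033334 257.0193541921201 188.6673543926613 [[-0.946290529835823, -0.32290293683197724, -0.016368461391386445], [-0.2150068942759149, 0.6662883958278775, -0.7140
[... 1266 characters left out ...]
97 [ 0.5418 -0.3039 -0.0024]
top stand 0.3 [ 0.4922 -0.3581  0.1624]
top rack_mid 0.72 [ 0.5478 -0.3061  0.0946]
top lamp 0.83 [ 0.514  -0.2986  0.326 ]
top lamp 0.33 [0.384  0.1072 0.0021]
top tray 0.9 [ 0.4615 -0.2915  0.0056]
top tray_push 0.93 [ 0.3717 -0.2852  0.0277]
top tray_push 0.39 [ 0.5156 -0.2966  0.3267]
top thumb_1 0.63 [ 0.4916 -0.3591  0.164 ]
top thumb_1 0.37 [ 0.4991 -0.2348  0.1577]
top thumb_1 0.37 [ 0.4922 -0.2971  0.1521]
top syringe_1 0.64 [ 0.5463 -0.2421  0.0931]
top syringe_1 0.61 [ 0.5488 -0.3009  0.0963]
top syringe_1 0.51 [ 0.537  -0.3623  0.0957]
top beaker 0.7 [ 0.391  -0.0223  0.0262]
top tin 0.48 [ 0.3826 -0.509   0.0378]
top timer 0.62 [0.3837 0.106  0.0212]
```

View pics/side0.png

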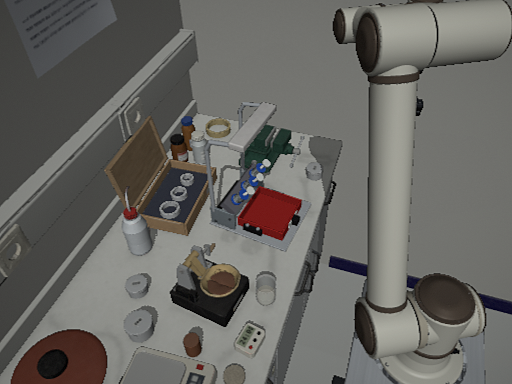

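View pics/top0.png

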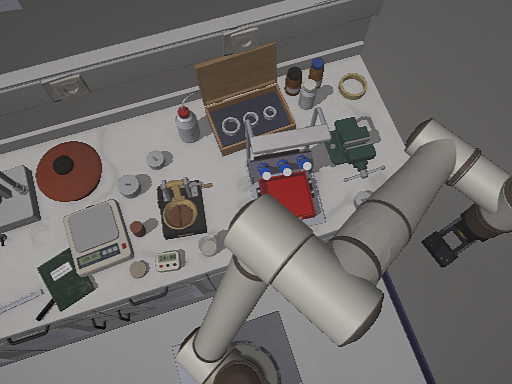

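Call:
servo_tool --pt "0 0 -0.04" --pt "0 0 -0.06" --pt "0 0 -0.06" --pt "0 0 -0.06" --pt "0 0 -0.06" --spin '[0,0,0,0,0]' --grip '[1,1,1,1,1]'

```text
time_s: 1.52
tcp_pos: [0.1605, -0.6035, 0.3068]
ee_rot: [[-0.967, -0.257, 0.0], [-0.257, 0.967, 0.001], [-0.0, 0.001, -1.0]]
wrist_force: [-0.1, -0.5, -1.3]
gripper_width: 0.711
gripper_force: 0.0
```

Call:
servo_tool --pt "0 0 -0.04" --pt "0 0 -0.08" --pt "0 0.02 -0.12" --pt "-0.02 0.04 -0.15" --pt "-0.04 0.07 -0.17" --spin '[0,0,0,0,0]' --grip '[1,1,1,1,1]'

```text
time_s: 1.93
tcp_pos: [0.1807, -0.5282, 0.4776]
ee_rot: [[-0.967, -0.254, -0.0], [-0.254, 0.967, -0.001], [0.001, -0.001, -1.0]]
wrist_force: [0.8, -0.4, -0.2]
gripper_width: 0.327
gripper_force: 0.0
```

Call:
servo_tool --pt "-0.03 0.03 0" --pt "-0.06 0.06 -0.01" --pt "-0.09 0.09 -0.02" --pt "-0.12 0.11 -0.03" --pt "-0.15 0.14 -0.04" --spin '[0,0,0,0,0]' --grip '[1,1,1,1,1]'

```text
time_s: 2.35
tcp_pos: [0.2896, -0.3539, 0.5152]
ee_rot: [[-0.967, -0.257, -0.002], [-0.257, 0.967, 0.002], [0.001, 0.002, -1.0]]
wrist_force: [2.1, -1.1, 0.8]
gripper_width: 0.023
gripper_force: 0.0
```

Call:
servo_tool --pt "-0.03 0.03 0" --pt "-0.06 0.06 -0.01" --pt "-0.09 0.09 -0.02" --pt "-0.12 0.11 -0.03" --pt "-0.15 0.14 -0.04" --spin '[0,0,0,0,0]' --grip '[1,1,1,1,1]'

```text
time_s: 2.77
tcp_pos: [0.3976, -0.1816, 0.555]
ee_rot: [[-0.966, -0.257, -0.002], [-0.257, 0.966, 0.0], [0.002, 0.001, -1.0]]
wrist_force: [1.4, -0.8, 0.2]
gripper_width: 0.007
gripper_force: 0.0
```

Call:
servo_tool --pt "-0.03 0.03 -0.02" --pt "-0.05 0.06 -0.05" --pt "-0.06 0.09 -0.08" --pt "-0.07 0.12 -0.11" --pt "-0.07 0.12 -0.15" --spin '[0,0,0,0,0]' --grip '[1,1,1,1,1]'

```text
time_s: 3.18
tcp_pos: [0.4336, -0.0479, 0.6953]
ee_rot: [[-0.965, -0.262, -0.008], [-0.262, 0.965, -0.0], [0.007, 0.002, -1.0]]
wrist_force: [2.5, -0.1, 1.7]
gripper_width: 0.001
gripper_force: 0.0
```

Call:
servo_tool --pt "-0.04 -0.01 0" --pt "-0.08 -0.02 0" --pt "-0.12 -0.03 0" --pt "-0.16 -0.04 0" --pt "-0.2 -0.05 0" --spin '[0,0,0,0,0]' --grip '[1,1,1,1,1]'

```text
time_s: 3.6
tcp_pos: [0.614, -0.0451, 0.6591]
ee_rot: [[-0.966, -0.259, -0.013], [-0.259, 0.966, -0.006], [0.014, -0.003, -1.0]]
wrist_force: [4.5, 0.8, -2.9]
gripper_width: 0.007
gripper_force: 0.0
```

```bash
python3 - <<'E'
from h import *
s=sense();print(s["time_s"],np.round(s["joints"],2),s["tcp_pos"],np.round(s["ee_rot"],3).tolist())
E
```

```text
3.6 [  10.94   33.21   79.86    0.31 -137.46  -85.71] [ 0.6140352  -0.04514502  0.65911756] [[-0.966, -0.259, -0.013], [-0.259, 0.966, -0.006], [0.014, -0.003, -1.0]]
```

Call:
servo_tool --pt "-0.04 -0.01 0" --pt "-0.08 -0.02 0" --pt "-0.12 -0.03 0" --pt "-0.16 -0.04 0" --pt "-0.2 -0.05 0" --spin '[0,0,0,0,0]' --grip '[1,1,1,1,1]'

```text
time_s: 4.02
tcp_pos: [0.6912, -0.0409, 0.6056]
ee_rot: [[-0.966, -0.257, 0.036], [-0.257, 0.966, -0.006], [-0.033, -0.015, -0.999]]
wrist_force: [-0.6, 0.4, -0.2]
gripper_width: 0.005
gripper_force: 0.0
```

```bash
python3 - <<'E'
from h import *
s=sense();print(s["time_s"],np.round(s["joints"],2),s["tcp_pos"],np.round(s["ee_rot"],3).tolist())
E
```

```text
4.0167 [  10.26   38.53   80.58    0.93 -130.1   -84.76] [ 0.69124717 -0.04085102  0.60564846] [[-0.966, -0.257, 0.036], [-0.257, 0.966, -0.006], [-0.033, -0.015, -0.999]]
```

Call:
servo_tool --pt "-0.2 -0.05 -0.2" --pt "-0.4 -0.1 -0.4" --pt "-0.6 -0.15 -0.6" --pt "-0.6 -0.15 -0.6" --pt "-0.6 -0.15 -0.6" --spin '[0,0,0,0,0]' --grip '[1,1,1,1,1]'

```text
time_s: 4.43
tcp_pos: [0.6946, -0.0317, 0.6111]
ee_rot: [[-0.965, -0.256, 0.064], [-0.257, 0.966, -0.009], [-0.059, -0.025, -0.998]]
wrist_force: [1.0, 1.1, 0.6]
gripper_width: 0.004
gripper_force: 0.0
```

```bash
python3 - <<'E'
from h import *
s=sense();print(s["time_s"],np.round(s["joints"],2),s["tcp_pos"],np.round(s["ee_rot"],3).tolist())
E
```

```text
4.4333 [  11.17   38.25   80.66    1.56 -128.92  -85.26] [ 0.69456542 -0.03171502  0.61105192] [[-0.965, -0.256, 0.064], [-0.257, 0.966, -0.009], [-0.059, -0.025, -0.998]]
```

Call:
servo_tool --pt "0.03 0.01 0.03" --pt "0.03 0.01 0.03" --pt "0.03 0.01 0.03" --pt "0.03 0.01 0.03" --pt "0.03 0.01 0.03" --spin '[0,0,0,0,0]' --grip '[1,1,1,1,1]'

```text
time_s: 4.85
tcp_pos: [0.6647, -0.0303, 0.5793]
ee_rot: [[-0.965, -0.256, 0.063], [-0.257, 0.966, -0.009], [-0.058, -0.025, -0.998]]
wrist_force: [-0.4, 0.1, 0.3]
gripper_width: 0.009
gripper_force: 0.0
```

```bash
python3 - <<'E'
from h import *
s=sense();print(s["time_s"],np.round(s["joints"],2),s["tcp_pos"],np.round(s["ee_rot"],3).tolist())
E
```

```text
4.85 [  11.83   26.65   53.61    1.37 -113.55  -86.35] [ 0.66466377 -0.03030171  0.57925302] [[-0.965, -0.256, 0.063], [-0.257, 0.966, -0.009], [-0.058, -0.025, -0.998]]
```

```bash
cat >> h.py <<'E'
def cloud(d):
    v,u=np.mgrid[0:384,0:512]; z=d["depth"]
    c=np.stack([(u-d["cx"])/d["fx"]*z,(v-d["cy"])/d["fy"]*z,z],-1)
    return (c-np.array(d["t"]))@np.array(d["R"])
def st():
    s=sense();R=np.array(s["ee_rot"]);print(s["time_s"],"j",np.round(s["joints"],1),"p",np.round(s["tcp_pos"],4),"z",np.round(R[:,2],3),"y",np.round(R[:,1],3),"f",np.round(s["wrist_force"],1),"w",round(s["gripper_width"],3));return np.array(s["tcp_pos"]),R
E
python3 - <<'E'
from h import *
for c in("side","top"):
    d=capture(c);P=cloud(d);np.savez(f"{c}1.npz",P=P,px=d["pixels"],dep=d["depth"]);cv2.imwrite(f"pics/{c}1.png",d["pixels"])
    near=(abs(P[...,0]-.53)<.12)&(abs(P[...,1]+.3)<.13)&(d["depth"]>0)
    hsv=cv2.cvtColor(d["pixels"],cv2.COLOR_BGR2HSV)
    m=near&(P[...,2]>.305)&(P[...,2]<.35)
    def rect(m,n):
        q=P[m];
        if len(q)<20: print(c,n,len(q));return
        print(c,n,len(q),cv2.minAreaRect((q[:,:2]*1000).astype(np.float32)),np.round(q.mean(0),4))
    rect(m&(P[...,2]>.33),"lamptop")
    red=(P[...,2]>.0)&(P[...,2]<.06)&(d["depth"]>0)&(abs(P[...,0]-.46)<.12)&(abs(P[...,1]+.3)<.13)&((hsv[...,0]<8)|(hsv[...,0]>172))&(hsv[...,1]>150)
    rect(red,"tray")
    blue=near&(hsv[...,0]>105)&(hsv[...,0]<130)&(hsv[...,1]>150)
    n,l,stt,ce=cv2.connectedComponentsWithStats(blue.astype(np.uint8))
    for i in range(1,n):
        if stt[i,4]>8: print("blue",stt[i,4],ce[i],np.round(np.median(P[l==i],0),4))
E
```

```text
side lamptop 817 ((516.1934814453125, -295.92584228515625), (193.2692413330078, 64.53225708007812), 81.5002212524414) [ 0.509  -0.2806  0.3377]
side tray 2007 ((453.75189208984375, -299.691162109375), (179.2846221923828, 170.32461547851562), 86.46198272705078) [ 0.4634 -0.2992  0.0163]
blue 44 [260.09090909 168.        ] [ 0.5131 -0.3564  0.1319]
blue 65 [252.13846154 179.4       ] [ 0.5188 -0.3008  0.1276]
blue 73 [242.80821918 192.32876712] [ 0.5258 -0.242   0.1276]
blue 31 [234.12903226 200.03225806] [ 0.5526 -0.2341  0.1013]
top lamptop 1338 ((519.3157348632812, -298.27703857421875), (200.07598876953125, 67.11235046386719), 83.46056365966797) [ 0.5079 -0.2959  0.3379]
top tray 1935 ((459.72509765625, -294.3846435546875), (156.9955596923828, 148.05921936035156), 82.71334075927734) [ 0.4633 -0.2986  0.0134]
blue 57 [301.31578947 160.92982456] [ 0.5189 -0.3519  0.1313]
blue 72 [282.54166667 165.5       ] [ 0.5219 -0.2946  0.1292]
blue 67 [262.89552239 168.88059701] [ 0.5289 -0.2364  0.1301]
```

Call:
servo_tool --pt "0.014 -0.039 0" --pt "0.028 -0.078 -0.01" --pt "0.042 -0.117 -0.01" --pt "0.056 -0.156 -0.02" --pt "0.067 -0.195 -0.02" --spin '[7,14,21.2,21.2,21.2]' --grip '[1,1,1,1,1]'

```text
time_s: 5.37
tcp_pos: [0.6496, -0.2369, 0.6009]
ee_rot: [[-0.992, 0.11, 0.066], [0.11, 0.994, -0.011], [-0.067, -0.004, -0.998]]
wrist_force: [0.0, 0.0, 1.0]
gripper_width: 0.008
gripper_force: 0.0
```

Call:
servo_tool --pt "-0.2 0 -0.08" --pt "-0.4 0 -0.16" --pt "-0.6 0 -0.24" --pt "-0.6 0 -0.24" --pt "-0.6 0 -0.24" --spin '[0,0,0,0,0]' --grip '[1,1,1,1,1]'

```text
time_s: 5.78
tcp_pos: [0.7131, -0.2175, 0.5682]
ee_rot: [[-0.99, 0.11, 0.085], [0.109, 0.994, -0.019], [-0.087, -0.01, -0.996]]
wrist_force: [0.2, 0.2, 0.4]
gripper_width: 0.007
gripper_force: 0.0
```

Call:
servo_tool --pt "-0.6 0 -0.24" --pt "-0.6 0 -0.24" --pt "-0.6 0 -0.24" --pt "-0.6 0 -0.24" --pt "-0.6 0 -0.24" --spin '[0,0,0,0,0]' --grip '[1,1,1,1,1]'

```text
time_s: 6.2
tcp_pos: [0.7558, -0.2003, 0.5377]
ee_rot: [[-0.988, 0.11, 0.111], [0.108, 0.994, -0.027], [-0.113, -0.015, -0.993]]
wrist_force: [0.7, -1.0, -0.1]
gripper_width: 0.004
gripper_force: 0.0
```

```bash
python3 -c "
from h import *
st()"
```

```text
6.2 j [  -2.6   44.4   80.7    1.5 -119.9  -92.9] p [ 0.7558 -0.2003  0.5377] z [ 0.111 -0.027 -0.993] y [ 0.11   0.994 -0.015] f [ 0.7 -1.  -0.1] w 0.004
```

```bash
python3 - <<'E'
from h import *
P=np.concatenate([np.load(f"{c}1.npz")["P"].reshape(-1,3) for c in("side","top")])
for y in(-.4,-.3,-.2,-.1,0,.1):
    for z in (.15,.25,.35,.45):
        q=P[(abs(P[:,1]-y)<.05)&(abs(P[:,2]-z)<.05)&(P[:,0]>.62)]
        print(y,z,len(q),np.round(np.percentile(q[:,0],[1,50]),3) if len(q) else "")
E
```

```text
-0.4 0.15 885 [0.825 0.878]
-0.4 0.25 812 [0.862 0.866]
-0.4 0.35 1574 [0.863 0.876]
-0.4 0.45 0 
-0.3 0.15 1327 [0.863 0.875]
-0.3 0.25 964 [0.854 0.862]
-0.3 0.35 2094 [0.854 0.883]
-0.3 0.45 41 [0.917 0.919]
-0.2 0.15 1596 [0.859 0.871]
-0.2 0.25 1232 [0.86  0.867]
-0.2 0.35 2839 [0.861 0.899]
-0.2 0.45 830 [0.916 0.919]
-0.1 0.15 2011 [0.748 0.916]
-0.1 0.25 1069 [0.789 0.866]
-0.1 0.35 2332 [0.863 0.884]
-0.1 0.45 1367 [0.916 0.919]
0 0.15 1486 [0.754 0.919]
0 0.25 1025 [0.862 0.866]
0 0.35 2245 [0.864 0.893]
0 0.45 1776 [0.916 0.919]
0.1 0.15 1350 [0.916 0.919]
0.1 0.25 1186 [0.863 0.866]
0.1 0.35 2936 [0.863 0.892]
0.1 0.45 1879 [0.916 0.92 ]
```

Call:
servo_tool --pt "0.014 0.037 0" --pt "0.028 0.074 0" --pt "0.042 0.111 0" --pt "0.05 0.137 0" --pt "0.0 0.137 -0.04" --spin '[0,0,0,0,0]' --grip '[1,1,1,1,1]'

```text
time_s: 6.62
tcp_pos: [0.7312, -0.0547, 0.5396]
ee_rot: [[-0.991, 0.103, 0.082], [0.101, 0.995, -0.028], [-0.084, -0.02, -0.996]]
wrist_force: [4.2, 0.9, -4.3]
gripper_width: 0.006
gripper_force: 0.0
```

Call:
servo_tool --pt "-0.8 0.02 -0.62" --pt "-0.8 0.02 -0.62" --pt "-0.8 0.02 -0.62" --pt "-0.8 0.02 -0.62" --pt "-0.8 0.02 -0.62" --spin '[0,0,0,0,0]' --grip '[1,1,1,1,1]'

```text
time_s: 7.03
tcp_pos: [0.7586, -0.0608, 0.5708]
ee_rot: [[-0.984, 0.112, 0.139], [0.108, 0.994, -0.032], [-0.142, -0.017, -0.99]]
wrist_force: [0.1, -0.6, 1.2]
gripper_width: 0.006
gripper_force: 0.0
```

Call:
servo_tool --pt "-0.8 0.02 -0.62" --pt "-0.8 0.02 -0.62" --pt "-0.8 0.02 -0.62" --pt "-0.8 0.02 -0.62" --pt "-0.8 0.02 -0.62" --spin '[0,0,0,0,0]' --grip '[1,1,1,1,1]'

```text
time_s: 7.45
tcp_pos: [0.7588, -0.0595, 0.5798]
ee_rot: [[-0.98, 0.112, 0.166], [0.107, 0.994, -0.036], [-0.169, -0.018, -0.986]]
wrist_force: [-0.0, -0.5, -0.6]
gripper_width: 0.006
gripper_force: 0.0
```

```bash
python3 -c "
from h import *
st()"
```

```text
7.45 j [   8.9   41.6   80.7    4.1 -119.9 -103. ] p [ 0.7588 -0.0595  0.5798] z [ 0.166 -0.036 -0.986] y [ 0.112  0.994 -0.018] f [-0.  -0.5 -0.6] w 0.006
```

Call:
servo_tool --pt "-0.8 0.15 -0.6" --pt "-0.8 0.15 -0.6" --pt "-0.8 0.15 -0.6" --pt "-0.8 0.15 -0.6" --pt "-0.8 0.15 -0.6" --spin '[0,0,0,0,0]' --grip '[1,1,1,1,1]'

```text
time_s: 7.87
tcp_pos: [0.7618, -0.0353, 0.5871]
ee_rot: [[-0.975, 0.111, 0.191], [0.105, 0.994, -0.04], [-0.195, -0.019, -0.981]]
wrist_force: [-0.7, 0.3, 0.1]
gripper_width: 0.006
gripper_force: 0.0
```

Call:
servo_tool --pt "-0.8 0.1 -0.57" --pt "-0.8 0.1 -0.57" --pt "-0.8 0.1 -0.57" --pt "-0.8 0.1 -0.57" --pt "-0.8 0.1 -0.57" --spin '[0,0,0,0,0]' --grip '[1,1,1,1,1]'

```text
time_s: 8.28
tcp_pos: [0.7637, -0.0246, 0.5953]
ee_rot: [[-0.969, 0.112, 0.219], [0.105, 0.994, -0.043], [-0.223, -0.019, -0.975]]
wrist_force: [-0.7, -1.3, -0.2]
gripper_width: 0.005
gripper_force: 0.0
```

Call:
servo_tool --pt "-0.85 0.05 -0.52" --pt "-0.85 0.05 -0.52" --pt "-0.85 0.05 -0.52" --pt "-0.85 0.05 -0.52" --pt "-0.85 0.05 -0.52" --spin '[0,0,0,0,0]' --grip '[1,1,1,1,1]'

```text
time_s: 8.7
tcp_pos: [0.7713, -0.0249, 0.5975]
ee_rot: [[-0.963, 0.112, 0.247], [0.103, 0.994, -0.046], [-0.25, -0.019, -0.968]]
wrist_force: [-0.4, -0.5, -0.6]
gripper_width: 0.006
gripper_force: 0.0
```

Call:
servo_tool --pt "-0.88 0.02 -0.47" --pt "-0.88 0.02 -0.47" --pt "-0.88 0.02 -0.47" --pt "-0.88 0.02 -0.47" --pt "-0.88 0.02 -0.47" --spin '[0,0,0,0,0]' --grip '[1,1,1,1,1]'

```text
time_s: 9.12
tcp_pos: [0.7822, -0.0306, 0.5969]
ee_rot: [[-0.955, 0.112, 0.275], [0.102, 0.994, -0.05], [-0.279, -0.019, -0.96]]
wrist_force: [0.6, 0.0, 1.0]
gripper_width: 0.004
gripper_force: 0.0
```

Call:
servo_tool --pt "-0.9 0 -0.43" --pt "-0.9 0 -0.43" --pt "-0.9 0 -0.43" --pt "-0.9 0 -0.43" --pt "-0.9 0 -0.43" --spin '[0,0,0,0,0]' --grip '[1,1,1,1,1]'

```text
time_s: 9.53
tcp_pos: [0.7942, -0.039, 0.5949]
ee_rot: [[-0.946, 0.112, 0.303], [0.1, 0.993, -0.054], [-0.307, -0.02, -0.952]]
wrist_force: [0.2, 0.2, -0.3]
gripper_width: 0.005
gripper_force: 0.0
```

```bash
python3 -c "
from h import *
st()"
```

```text
9.5333 j [  11.    41.7   80.6    6.8 -112.  -103.7] p [ 0.7942 -0.039   0.5949] z [ 0.303 -0.054 -0.952] y [ 0.112  0.993 -0.02 ] f [ 0.2  0.2 -0.3] w 0.005
```

Call:
servo_tool --pt "-0.9 0.03 -0.43" --pt "-0.9 0.03 -0.43" --pt "-0.9 0.03 -0.43" --pt "-0.9 0.03 -0.43" --pt "-0.9 0.03 -0.43" --spin '[0,0,0,0,0]' --grip '[1,1,1,1,1]'

```text
time_s: 9.95
tcp_pos: [0.8025, -0.0402, 0.5976]
ee_rot: [[-0.937, 0.112, 0.331], [0.099, 0.993, -0.057], [-0.336, -0.021, -0.942]]
wrist_force: [-0.4, -0.7, -0.9]
gripper_width: 0.008
gripper_force: 0.0
```

Call:
servo_tool --pt "-0.9 0.03 -0.42" --pt "-0.9 0.03 -0.42" --pt "-0.9 0.03 -0.42" --pt "-0.9 0.03 -0.42" --pt "-0.9 0.03 -0.42" --spin '[0,0,0,0,0]' --grip '[1,1,1,1,1]'

```text
time_s: 10.37
tcp_pos: [0.8084, -0.0412, 0.603]
ee_rot: [[-0.926, 0.112, 0.36], [0.097, 0.993, -0.061], [-0.364, -0.021, -0.931]]
wrist_force: [-0.4, 0.1, 0.4]
gripper_width: 0.004
gripper_force: 0.0
```

Call:
servo_tool --pt "-0.92 0.03 -0.4" --pt "-0.92 0.03 -0.4" --pt "-0.92 0.03 -0.4" --pt "-0.92 0.03 -0.4" --pt "-0.92 0.03 -0.4" --spin '[0,0,0,0,0]' --grip '[1,1,1,1,1]'

```text
time_s: 10.78
tcp_pos: [0.8143, -0.0419, 0.6085]
ee_rot: [[-0.915, 0.113, 0.388], [0.095, 0.993, -0.064], [-0.393, -0.022, -0.919]]
wrist_force: [0.8, 0.6, 0.0]
gripper_width: 0.005
gripper_force: 0.0
```

Call:
servo_tool --pt "-0.93 0.03 -0.37" --pt "-0.93 0.03 -0.37" --pt "-0.93 0.03 -0.37" --pt "-0.93 0.03 -0.37" --pt "-0.93 0.03 -0.37" --spin '[0,0,0,0,0]' --grip '[1,1,1,1,1]'

```text
time_s: 11.2
tcp_pos: [0.8208, -0.0427, 0.6139]
ee_rot: [[-0.902, 0.113, 0.417], [0.093, 0.993, -0.068], [-0.422, -0.023, -0.906]]
wrist_force: [0.2, 0.7, 0.3]
gripper_width: 0.005
gripper_force: 0.0
```

Call:
servo_tool --pt "-0.94 0.03 -0.34" --pt "-0.94 0.03 -0.34" --pt "-0.94 0.03 -0.34" --pt "-0.94 0.03 -0.34" --pt "-0.94 0.03 -0.34" --spin '[0,0,0,0,0]' --grip '[1,1,1,1,1]'

```text
time_s: 11.62
tcp_pos: [0.8276, -0.0433, 0.6191]
ee_rot: [[-0.888, 0.113, 0.445], [0.091, 0.993, -0.071], [-0.45, -0.023, -0.893]]
wrist_force: [0.2, 0.1, 0.0]
gripper_width: 0.007
gripper_force: 0.0
```

```bash
python3 -c "
from h import *
st()"
```

```text
11.6167 j [  11.1   41.4   80.6    9.2 -103.6 -103.1] p [ 0.8276 -0.0433  0.6191] z [ 0.445 -0.071 -0.893] y [ 0.113  0.993 -0.023] f [0.2 0.1 0. ] w 0.007
```

Call:
servo_tool --pt "-0.85 0.03 -0.52" --pt "-0.85 0.03 -0.52" --pt "-0.85 0.03 -0.52" --pt "-0.85 0.03 -0.52" --pt "-0.85 0.03 -0.52" --spin '[0,0,0,0,0]' --grip '[1,1,1,1,1]'

```text
time_s: 12.03
tcp_pos: [0.8046, -0.0398, 0.6536]
ee_rot: [[-0.873, 0.113, 0.475], [0.088, 0.993, -0.075], [-0.48, -0.023, -0.877]]
wrist_force: [-0.1, -1.6, 0.0]
gripper_width: 0.006
gripper_force: 0.0
```

Call:
servo_tool --pt "-0.87 0.03 -0.48" --pt "-0.87 0.03 -0.48" --pt "-0.87 0.03 -0.48" --pt "-0.87 0.03 -0.48" --pt "-0.87 0.03 -0.48" --spin '[0,0,0,0,0]' --grip '[1,1,1,1,1]'

```text
time_s: 12.45
tcp_pos: [0.7893, -0.0369, 0.6778]
ee_rot: [[-0.858, 0.114, 0.5], [0.086, 0.993, -0.078], [-0.506, -0.024, -0.862]]
wrist_force: [0.4, 0.4, -0.8]
gripper_width: 0.005
gripper_force: 0.0
```

Call:
servo_tool --pt "-0.89 0.03 -0.45" --pt "-0.89 0.03 -0.45" --pt "-0.89 0.03 -0.45" --pt "-0.89 0.03 -0.45" --pt "-0.89 0.03 -0.45" --spin '[0,0,0,0,0]' --grip '[1,1,1,1,1]'

```text
time_s: 12.87
tcp_pos: [0.7774, -0.0346, 0.699]
ee_rot: [[-0.842, 0.114, 0.527], [0.083, 0.993, -0.082], [-0.533, -0.025, -0.846]]
wrist_force: [-0.4, -1.0, 0.3]
gripper_width: 0.006
gripper_force: 0.0
```

Call:
servo_tool --pt "-0.9 0.03 -0.43" --pt "-0.9 0.03 -0.43" --pt "-0.9 0.03 -0.43" --pt "-0.9 0.03 -0.43" --pt "-0.9 0.03 -0.43" --spin '[0,0,0,0,0]' --grip '[1,1,1,1,1]'

```text
time_s: 13.28
tcp_pos: [0.767, -0.0325, 0.7184]
ee_rot: [[-0.825, 0.114, 0.554], [0.081, 0.993, -0.085], [-0.559, -0.025, -0.829]]
wrist_force: [0.1, -0.4, 0.6]
gripper_width: 0.002
gripper_force: 0.0
```

```bash
python3 -c "
from h import *
st()"
```

```text
13.2833 j [  14.    34.8   80.6   12.8 -103.5 -103.5] p [ 0.767  -0.0325  0.7184] z [ 0.554 -0.085 -0.829] y [ 0.114  0.993 -0.025] f [ 0.1 -0.4  0.6] w 0.002
```

Call:
servo_tool --pt "0.036 -0.02 0.001" --pt "0.073 -0.039 0.002" --pt "0.109 -0.059 0.003" --pt "0.146 -0.079 0.004" --pt "0.182 -0.098 0.006" --spin '[0,0,0,0,0]' --grip '[1,1,1,1,1]'

```text
time_s: 13.7
tcp_pos: [0.6615, -0.0887, 0.649]
ee_rot: [[-0.825, 0.114, 0.553], [0.08, 0.993, -0.084], [-0.559, -0.025, -0.829]]
wrist_force: [0.7, -0.8, 0.5]
gripper_width: 0.002
gripper_force: 0.0
```

Call:
servo_tool --pt "0.036 -0.02 0.001" --pt "0.073 -0.039 0.002" --pt "0.109 -0.059 0.003" --pt "0.146 -0.079 0.004" --pt "0.182 -0.098 0.006" --spin '[0,0,0,0,0]' --grip '[1,1,1,1,1]'

```text
time_s: 14.12
tcp_pos: [0.5023, -0.1722, 0.5456]
ee_rot: [[-0.825, 0.114, 0.554], [0.08, 0.993, -0.085], [-0.56, -0.025, -0.828]]
wrist_force: [0.5, -0.9, 0.8]
gripper_width: 0.004
gripper_force: 0.0
```

Call:
servo_tool --pt "0.036 -0.02 0.002" --pt "0.073 -0.039 0.003" --pt "0.08 -0.05 0.04" --pt "0.09 -0.065 0.075" --pt "0.1 -0.08 0.11" --spin '[0,0,0,0,0]' --grip '[1,1,1,1,1]'

```text
time_s: 14.53
tcp_pos: [0.4728, -0.253, 0.4014]
ee_rot: [[-0.823, 0.115, 0.556], [0.081, 0.993, -0.085], [-0.562, -0.025, -0.827]]
wrist_force: [0.7, 0.4, -0.5]
gripper_width: 0.004
gripper_force: 0.0
```

```bash
python3 - <<'E'
from h import *
p,R=st()
d=capture("wrist");H=np.array(d["hand_eye"]);print(np.round(H,3).tolist(),d["fx"],d["cx"],d["cy"])
cv2.imwrite("pics/w1.png",d["pixels"]);np.savez("w1.npz",px=d["pixels"],dep=d["depth"],H=H,p=p,R=R,k=[d["fx"],d["fy"],d["cx"],d["cy"]])
for n in("thumb_1","syringe_1","rack_mid"):
    for o in tip_of(n,"wrist")[:4]: print(n,round(o["conf"],2),np.round(o["point"],4))
E
```

```text
14.5333 j [-11.8  -5.7 -16.9  -2.4 -44.6 -83.2] p [ 0.4728 -0.253   0.4014] z [ 0.556 -0.085 -0.827] y [ 0.115  0.993 -0.025] f [ 0.7  0.4 -0.5] w 0.004
[[-0.001, -0.961, -0.278, 0.078], [1.0, -0.001, -0.0, 0.001], [0.0, -0.278, 0.961, -0.137], [0.0, 0.0, 0.0, 1.0]] 337.8563312427504 260.4836660587786 185.1850846320413
thumb_1 0.78 [ 0.4928 -0.3001  0.1545]
thumb_1 0.64 [ 0.497  -0.2417  0.1584]
thumb_1 0.56 [ 0.4931 -0.3557  0.1537]
syringe_1 0.6 [ 0.533  -0.3604  0.095 ]
syringe_1 0.59 [ 0.5487 -0.2425  0.0973]
syringe_1 0.56 [ 0.5409 -0.3043  0.0945]
rack_mid 0.65 [ 0.5454 -0.2948  0.096 ]
```

View pics/w1.png

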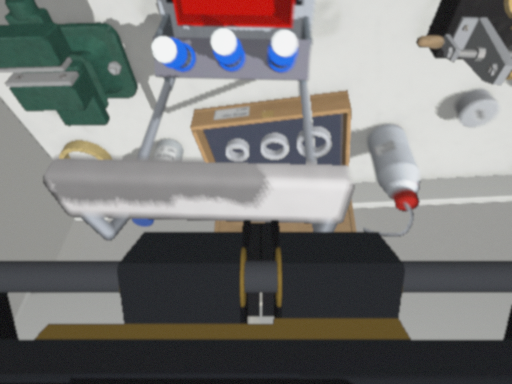

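```bash
python3 - <<'E'
from h import *
np.set_printoptions(precision=4,suppress=True)
O=np.array([.5452,-.3045,0]);a=np.radians(-6.3);S=np.array([[np.cos(a),-np.sin(a),0],[np.sin(a),np.cos(a),0],[0,0,1]])
w=np.load("w1.npz");fx,fy,cx,cy=w["k"];v,u=np.mgrid[0:384,0:512];z=w["dep"]
c=np.stack([(u-cx)/fx*z,(v-cy)/fy*z,z],-1)
W=(c@w["H"][:3,:3].T+w["H"][:3,3])@w["R"].T+w["p"]
for n,P,px,dep in(("wrist",W,w["px"],z),)+tuple((k,*(np.load(k+"1.npz")[i] for i in("P","px","dep"))) for k in("side","top")):
    q=(P-O)@S
    m=(dep>0)&(abs(q[...,0]+.045)<.03)&(abs(q[...,1])<.085)&(q[...,2]>.142)&(q[...,2]<.19)
    hsv=cv2.cvtColor(px,cv2.COLOR_BGR2HSV); m&=(hsv[...,1]<70)&(hsv[...,2]>140)
    ax=np.array([-.574,0,.819])
    for y0 in(-.06,0,.06):
        k=q[m&(abs(q[...,1]-y0)<.025)]
        if len(k)<5: print(n,y0,len(k));continue
        s=(k-[0,0,.095])@ax; t=k[s>s.max()-.012] ; s2=(t-[0,0,.095])@ax
        print(n,y0,len(k),"s",np.percentile(s,[50,90]),"mean",t.mean(0),"perp",(t-[0,0,.095]).mean(0)@[.819,0,.574], "yrange",np.percentile(t[:,1],[3,97]).mean())
    r=q[(dep>0)&(abs(q[...,0])<.03)&(abs(q[...,1])<.09)&(q[...,2]>.05)&(q[...,2]<.12)]
    if n=="wrist":
        # collars blue
        m=(dep>0)&(hsv[...,0]>105)&(hsv[...,0]<130)&(hsv[...,1]>150)&(q[...,2]>.1)&(q[...,2]<.16)
        for y0 in(-.06,0,.06):
            k=q[m&(abs(q[...,1]-y0)<.03)]; print("blue",len(k),k.mean(0),np.percentile(k[:,1],[3,97]))
E
```

```text
wrist -0.06 491 s [0.0786 0.0796] mean [-0.0475 -0.0575  0.1577] perp -0.0028746065233436965 yrange -0.05748731841432379
wrist 0 495 s [0.0803 0.0815] mean [-0.0545  0.0024  0.1548] perp -0.010298815416381404 yrange 0.002680984840135118
wrist 0.06 509 s [0.0793 0.0805] mean [-0.0533  0.0624  0.1544] perp -0.009576462430629692 yrange 0.062623462387601
blue 374 [-0.0213 -0.0512  0.1268] [-0.0627 -0.0437]
blue 384 [-0.0206  0.0049  0.1264] [-0.0108  0.0162]
blue 318 [-0.0172  0.0586  0.1262] [0.0473 0.0716]
side -0.06 0
side 0 47 s [0.081  0.0833] mean [-0.0535  0.0022  0.1564] perp -0.008549075929869844 yrange 0.002401750400610518
side 0.06 53 s [0.0794 0.0818] mean [-0.0524  0.0616  0.1557] perp -0.00813304217839201 yrange 0.06120556949884587
top -0.06 2
top 0 53 s [0.081  0.0833] mean [-0.0535  0.004   0.1562] perp -0.00866570167131172 yrange 0.0043180360786305525
top 0.06 56 s [0.0794 0.0829] mean [-0.0525  0.0637  0.1554] perp -0.008339081611792767 yrange 0.06321496756688467
```

Call:
servo_tool --pt "0.034 -0.01 -0.023" --pt "0.068 -0.02 -0.045" --pt "0.102 -0.03 -0.07" --pt "0.115 -0.045 -0.078" --pt "0.115 -0.05 -0.078" --spin '[0,0,0,0,0]' --grip '[1,1,1,1,1]'

```text
time_s: 15.15
tcp_pos: [0.3278, -0.2866, 0.4077]
ee_rot: [[-0.821, 0.116, 0.56], [0.079, 0.993, -0.09], [-0.566, -0.03, -0.824]]
wrist_force: [-0.5, -0.3, 0.5]
gripper_width: 0.006
gripper_force: 0.0
```

Call:
servo_tool --pt "0.001 0.003 0.041" --pt "0.002 0.006 0.082" --pt "0.003 0.01 0.123" --pt "0.004 0.013 0.164" --pt "0.005 0.016 0.205" --spin '[0,0,0,0,0]' --grip '[1,1,1,1,1]'

```text
time_s: 15.57
tcp_pos: [0.4439, -0.2869, 0.2311]
ee_rot: [[-0.822, 0.112, 0.558], [0.077, 0.993, -0.086], [-0.564, -0.027, -0.826]]
wrist_force: [1.3, -0.3, -0.9]
gripper_width: 0.01
gripper_force: 0.0
```

Call:
servo_tool --pt "0 0 0.03" --pt "0 0 0.045" --pt "0 0 0.055" --pt "0 0 0.064" --pt "0 0 0.07" --spin '[0,0,0,0,0]' --grip '[1,1,1,1,1]'

```text
time_s: 15.98
tcp_pos: [0.482, -0.2934, 0.1733]
ee_rot: [[-0.823, 0.113, 0.556], [0.079, 0.993, -0.086], [-0.562, -0.027, -0.826]]
wrist_force: [-1.0, 0.9, 2.5]
gripper_width: 0.003
gripper_force: 1.7
```

Call:
servo_tool --pt "0 0 0.003" --pt "0 0 0.006" --pt "0 0 0.009" --pt "0 0 0.012" --pt "0 0 0.014" --spin '[0,0,0,0,0]' --grip '[1,1,1,1,1]'

```text
time_s: 16.4
tcp_pos: [0.4884, -0.2947, 0.1611]
ee_rot: [[-0.824, 0.115, 0.555], [0.08, 0.993, -0.086], [-0.561, -0.026, -0.827]]
wrist_force: [-0.5, -0.4, 3.9]
gripper_width: 0.005
gripper_force: 1.6
```

```bash
python3 -c "
from h import *
p,R=st();print('tip',p+R[:,2]*.025,'Fz tool',R.T@np.array(sense()['wrist_force']))"
```

```text
16.4 j [-18.7  12.2 -28.8 -20.3 -16.2 -59.5] p [ 0.4884 -0.2947  0.1611] z [ 0.555 -0.086 -0.827] y [ 0.115  0.993 -0.026] f [-0.5 -0.4  3.9] w 0.005
tip [ 0.50229672 -0.29680688  0.14045831] Fz tool [-1.79174576 -0.55309036 -3.50884737]
```

Call:
servo_tool --pt "0 0 0.003" --pt "0 0 0.006" --pt "0 0 0.009" --pt "0 0 0.011" --pt "0 0 0.013" --spin '[0,0,0,0,0]' --grip '[1,1,1,1,1]'

```text
time_s: 16.82
tcp_pos: [0.4973, -0.296, 0.1562]
ee_rot: [[-0.819, 0.113, 0.562], [0.077, 0.993, -0.087], [-0.568, -0.028, -0.822]]
wrist_force: [-30.7, 18.1, 54.6]
gripper_width: 0.007
gripper_force: 31.7
```

```bash
cat >> h.py <<'E'
O=np.array([.5452,-.3045,0]);_a=np.radians(-6.3);S=np.array([[np.cos(_a),-np.sin(_a),0],[np.sin(_a),np.cos(_a),0],[0,0,1]])
def tip():
    p,R=st();q=(p+R[:,2]*.025-O)@S;b=q-[0,0,.095]
    print('tip stand',np.round(q,4),'s',round(-.574*b[0]+.819*b[2],4),'perp',round(.819*b[0]+.574*b[2],4),'F tool',np.round(R.T@np.array(sense()['wrist_force']),1))
    return p,R
E
python3 -c "
from h import *
tip()"
```

```text
16.8167 j [-18.7  13.3 -28.  -21.5 -15.4 -58.2] p [ 0.4973 -0.296   0.1562] z [ 0.562 -0.087 -0.822] y [ 0.113  0.993 -0.028] f [-30.7  18.1  54.6] w 0.007
tip stand [-0.0344  0.0025  0.1357] s 0.053 perp -0.0048 F tool [ -4.5  13.  -63.8]
```

Call:
servo_tool --pt "0 0 -0.035" --pt "0 0 -0.045" --pt "0 0.035 -0.045" --pt "0 0.06 -0.045" --pt "0 0.0605 -0.036" --spin '[0,0,0,0,0]' --grip '[1,1,1,1,1]'

```text
time_s: 17.23
tcp_pos: [0.4793, -0.2321, 0.1776]
ee_rot: [[-0.828, 0.111, 0.55], [0.08, 0.994, -0.08], [-0.555, -0.022, -0.832]]
wrist_force: [2.3, -1.2, 0.8]
gripper_width: 0.008
gripper_force: 0.0
```

Call:
servo_tool --pt "0 0 0.004" --pt "0 0 0.006" --pt "0 0 0.008" --pt "0 0 0.009" --pt "0 0 0.0095" --spin '[0,0,0,0,0]' --grip '[1,1,1,1,1]'

```text
time_s: 17.65
tcp_pos: [0.4874, -0.2365, 0.1718]
ee_rot: [[-0.826, 0.112, 0.552], [0.082, 0.994, -0.079], [-0.557, -0.019, -0.83]]
wrist_force: [-0.6, 1.3, 2.9]
gripper_width: 0.003
gripper_force: 1.4
```

```bash
python3 -c "
from h import *
tip()"
```

```text
17.65 j [ -9.    8.2 -38.7  -3.3  -9.2 -83.9] p [ 0.4874 -0.2365  0.1718] z [ 0.552 -0.079 -0.83 ] y [ 0.112  0.994 -0.019] f [-0.6  1.3  2.9] w 0.003
tip stand [-0.0509  0.0608  0.1511] s 0.0752 perp -0.0095 F tool [-1.1  1.2 -2.8]
```

Call:
servo_tool --pt "0 0 0.001" --pt "0 0 0.002" --pt "0 0 0.003" --pt "0 0 0.004" --pt "0 0 0.005" --spin '[0,0,0,0,0]' --grip '[1,1,1,1,1]'

```text
time_s: 18.07
tcp_pos: [0.4899, -0.2369, 0.1681]
ee_rot: [[-0.827, 0.11, 0.552], [0.081, 0.994, -0.076], [-0.557, -0.018, -0.83]]
wrist_force: [-1.6, 0.7, 1.3]
gripper_width: 0.004
gripper_force: 1.5
```

```bash
python3 -c "
from h import *
tip()"
```

```text
18.0667 j [ -9.2   8.8 -38.2  -4.6  -9.2 -82.5] p [ 0.4899 -0.2369  0.1681] z [ 0.552 -0.076 -0.83 ] y [ 0.11   0.994 -0.018] f [-1.6  0.7  1.3] w 0.004
tip stand [-0.0484  0.0607  0.1473] s 0.0707 perp -0.0097 F tool [ 0.7  0.5 -2.1]
```

Call:
servo_tool --pt "0 0 0.001" --pt "0 0 0.002" --pt "0 0 0.003" --pt "0 0 0.004" --pt "0 0 0.004" --spin '[0,0,0,0,0]' --grip '[1,1,1,1,1]'

```text
time_s: 18.48
tcp_pos: [0.4922, -0.2376, 0.1649]
ee_rot: [[-0.827, 0.109, 0.551], [0.081, 0.994, -0.075], [-0.556, -0.017, -0.831]]
wrist_force: [-0.9, 2.2, 2.4]
gripper_width: 0.007
gripper_force: 1.1
```

Call:
servo_tool --pt "0 0 0.004" --pt "0 0 0.008" --pt "0 0 0.012" --pt "0 0 0.014" --pt "0 0 0.0155" --spin '[0,0,0,0,0]' --grip '[1,1,1,1,1]'

```text
time_s: 18.9
tcp_pos: [0.5005, -0.2402, 0.1549]
ee_rot: [[-0.827, 0.106, 0.553], [0.081, 0.994, -0.07], [-0.557, -0.013, -0.83]]
wrist_force: [-23.9, 16.4, 34.9]
gripper_width: 0.005
gripper_force: 20.4
```

```bash
python3 -c "
from h import *
tip()"
```

```text
18.9 j [-10.   11.1 -35.8  -9.5  -9.4 -76.9] p [ 0.5005 -0.2402  0.1549] z [ 0.553 -0.07  -0.83 ] y [ 0.106  0.994 -0.013] f [-23.9  16.4  34.9] w 0.005
tip stand [-0.0375  0.0588  0.1342] s 0.0536 perp -0.0082 F tool [  1.7  13.3 -43.4]
```

Call:
servo_tool --pt "0 0 -0.035" --pt "-0.001 -0.01 -0.045" --pt "-0.003 -0.05 -0.045" --pt "-0.004 -0.09 -0.045" --pt "-0.004 -0.117 -0.045" --spin '[0,0,0,0,0]' --grip '[1,1,1,1,1]'

```text
time_s: 19.32
tcp_pos: [0.4675, -0.3552, 0.1951]
ee_rot: [[-0.826, 0.104, 0.554], [0.079, 0.994, -0.069], [-0.558, -0.014, -0.83]]
wrist_force: [0.4, 0.6, 0.9]
gripper_width: 0.002
gripper_force: 0.0
```

Call:
servo_tool --pt "0 0 0.006" --pt "0 0 0.01" --pt "0 0 0.013" --pt "0 0 0.015" --pt "0 0 0.016" --spin '[0,0,0,0,0]' --grip '[1,1,1,1,1]'

```text
time_s: 19.73
tcp_pos: [0.4754, -0.3536, 0.18]
ee_rot: [[-0.829, 0.104, 0.55], [0.08, 0.994, -0.068], [-0.554, -0.013, -0.832]]
wrist_force: [0.2, -0.4, -0.3]
gripper_width: 0.006
gripper_force: 0.0
```

```bash
python3 -c "
from h import *
tip()"
```

```text
19.7333 j [-28.2  13.5 -20.6 -26.6 -26.5 -46.7] p [ 0.4754 -0.3536  0.18  ] z [ 0.55  -0.068 -0.832] y [ 0.104  0.994 -0.013] f [ 0.2 -0.4 -0.3] w 0.006
tip stand [-0.0501 -0.0567  0.1592] s 0.0814 perp -0.0042 F tool [-0.  -0.4  0.4]
```

Call:
servo_tool --pt "0 0 0.001" --pt "0 0 0.002" --pt "0 0 0.003" --pt "0 0 0.004" --pt "0 0 0.005" --spin '[0,0,0,0,0]' --grip '[1,1,1,1,1]'

```text
time_s: 20.15
tcp_pos: [0.4784, -0.3553, 0.1775]
ee_rot: [[-0.827, 0.106, 0.552], [0.08, 0.994, -0.07], [-0.556, -0.014, -0.831]]
wrist_force: [-1.4, 1.7, 3.2]
gripper_width: 0.005
gripper_force: 1.5
```

Call:
servo_tool --pt "0 0 0.001" --pt "0 0 0.002" --pt "0 0 0.003" --pt "0 0 0.004" --pt "0 0 0.0045" --spin '[0,0,0,0,0]' --grip '[1,1,1,1,1]'

```text
time_s: 20.57
tcp_pos: [0.4805, -0.356, 0.175]
ee_rot: [[-0.827, 0.106, 0.552], [0.08, 0.994, -0.071], [-0.557, -0.014, -0.831]]
wrist_force: [-9.7, 4.6, 14.7]
gripper_width: 0.003
gripper_force: 9.3
```

```bash
python3 -c "
from h import *
tip()"
```

```text
20.5667 j [-28.3  14.3 -20.3 -27.1 -25.9 -46.1] p [ 0.4805 -0.356   0.175 ] z [ 0.552 -0.071 -0.831] y [ 0.106  0.994 -0.014] f [-9.7  4.6 14.7] w 0.003
tip stand [-0.0447 -0.0585  0.1542] s 0.0742 perp -0.0026 F tool [  0.2   3.4 -17.9]
```

Call:
servo_tool --pt "0 0 0.001" --pt "0 0 0.002" --pt "0 0 0.002" --pt "0 0 0.002" --pt "0 0 0.002" --spin '[0,0,0,0,0]' --grip '[1,1,1,1,1]'

```text
time_s: 20.98
tcp_pos: [0.4808, -0.356, 0.1749]
ee_rot: [[-0.826, 0.105, 0.553], [0.079, 0.994, -0.071], [-0.557, -0.015, -0.83]]
wrist_force: [-16.1, 7.2, 22.2]
gripper_width: 0.005
gripper_force: 13.8
```

```bash
python3 -c "
from h import *
tip()"
```

```text
20.9833 j [-28.3  14.3 -20.3 -27.2 -25.9 -46. ] p [ 0.4808 -0.356   0.1749] z [ 0.553 -0.071 -0.83 ] y [ 0.105  0.994 -0.015] f [-16.1   7.2  22.2] w 0.005
tip stand [-0.0445 -0.0585  0.1541] s 0.074 perp -0.0025 F tool [  1.5   5.1 -27.8]
```

Call:
servo_tool --pt "0 0.001 -0.012" --pt "0 0.001 -0.012" --pt "0 0.001 -0.012" --pt "0 0.001 -0.012" --pt "0 0.001 -0.012" --spin '[0,0,0,0,0]' --grip '[0.49,0.49,0.49,0.49,0.49]'

```text
time_s: 21.4
tcp_pos: [0.4752, -0.3541, 0.1804]
ee_rot: [[-0.828, 0.106, 0.55], [0.082, 0.994, -0.07], [-0.554, -0.013, -0.832]]
wrist_force: [-0.5, 0.1, -0.5]
gripper_width: 0.3
gripper_force: 0.0
```

Call:
servo_tool --pt "0 0 0" --pt "0 0 0" --pt "0 0 0.01" --pt "0 0 0.025" --pt "0 0 0.04" --spin '[0,0,0,0,0]' --grip '[0.49,0.49,0.49,0.49,0.49]'

```text
time_s: 21.82
tcp_pos: [0.4978, -0.3571, 0.1475]
ee_rot: [[-0.827, 0.107, 0.552], [0.081, 0.994, -0.071], [-0.556, -0.014, -0.831]]
wrist_force: [-0.6, -0.3, -1.1]
gripper_width: 0.51
gripper_force: 0.0
```

```bash
python3 -c "
from h import *
tip()
d=capture('wrist');cv2.imwrite('pics/w2.png',d['pixels'])"
```

```text
21.8167 j [-27.7  17.7 -19.6 -29.2 -23.4 -44.2] p [ 0.4978 -0.3571  0.1475] z [ 0.552 -0.071 -0.831] y [ 0.107  0.994 -0.014] f [-0.6 -0.3 -1.1] w 0.51
tip stand [-0.0274 -0.0577  0.1267] s 0.0417 perp -0.0042 F tool [ 1.1 -0.3  0.6]
```

View pics/w2.png

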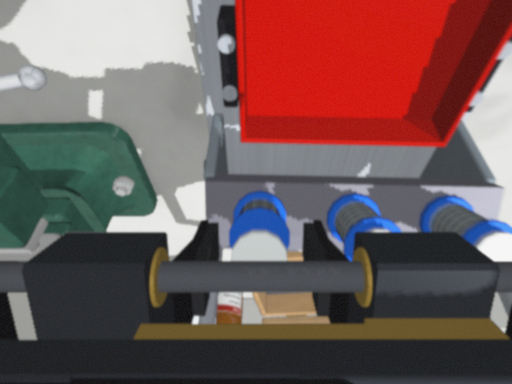

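Call:
servo_tool --pt "0 0 0.016" --pt "-0.001 0 0.027" --pt "-0.0015 0 0.032" --pt "-0.0015 0 0.032" --pt "-0.0015 0 0.032" --spin '[0,0,0,0,0]' --grip '[0.49,0.49,0.49,0.49,0.49]'

```text
time_s: 22.28
tcp_pos: [0.5161, -0.3593, 0.1222]
ee_rot: [[-0.828, 0.106, 0.551], [0.081, 0.994, -0.07], [-0.555, -0.013, -0.832]]
wrist_force: [0.4, 0.3, 0.4]
gripper_width: 0.508
gripper_force: 0.0
```

```bash
python3 -c "
from h import *
tip()"
```

```text
22.2833 j [-27.2  21.  -18.3 -31.3 -21.5 -42.3] p [ 0.5161 -0.3593  0.1222] z [ 0.551 -0.07  -0.832] y [ 0.106  0.994 -0.013] f [0.4 0.3 0.4] w 0.508
tip stand [-0.009  -0.0579  0.1014] s 0.0104 perp -0.0037 F tool [-0.5  0.4 -0.2]
```

Call:
servo_tool --pt "0 0 0" --pt "0 0 0" --pt "0 0 0" --pt "0 0 0" --pt "0 0 0" --spin '[0,0,0,0,0]' --grip '[1,1,1,1,1]'

```text
time_s: 22.7
tcp_pos: [0.5161, -0.3595, 0.1231]
ee_rot: [[-0.827, 0.107, 0.552], [0.081, 0.994, -0.071], [-0.556, -0.014, -0.831]]
wrist_force: [-0.7, 1.0, 2.3]
gripper_width: 0.329
gripper_force: 29.9
```

Call:
servo_tool --pt "0 0 -0.008" --pt "0 0 -0.018" --pt "0 0 -0.03" --pt "0 0 -0.042" --pt "0 0 -0.055" --spin '[0,0,0,0,0]' --grip '[1,1,1,1,1]'

```text
time_s: 23.12
tcp_pos: [0.4848, -0.3553, 0.1694]
ee_rot: [[-0.828, 0.106, 0.551], [0.081, 0.994, -0.07], [-0.556, -0.014, -0.831]]
wrist_force: [0.8, 0.1, -0.7]
gripper_width: 0.327
gripper_force: 29.7
```

```bash
python3 -c "
from h import *
tip()"
```

```text
23.1167 j [-27.9  15.  -20.2 -27.3 -25.3 -46.2] p [ 0.4848 -0.3553  0.1694] z [ 0.551 -0.07  -0.831] y [ 0.106  0.994 -0.014] f [ 0.8  0.1 -0.7] w 0.327
tip stand [-0.0405 -0.0573  0.1486] s 0.0671 perp -0.0024 F tool [-0.2  0.2  1. ]
```

Call:
servo_tool --pt "0.03 0 0" --pt "0.055 0.01 0" --pt "0.0656 0.035 0.01" --pt "0.0656 0.0523 0.03" --pt "0.0656 0.0523 0.05" --spin '[0,0,0,0,0]' --grip '[1,1,1,1,1]'

```text
time_s: 23.53
tcp_pos: [0.4631, -0.2989, 0.0901]
ee_rot: [[-0.828, 0.105, 0.552], [0.08, 0.994, -0.068], [-0.556, -0.012, -0.831]]
wrist_force: [-0.2, -0.1, -0.3]
gripper_width: 0.331
gripper_force: 29.7
```

```bash
python3 -c "
from h import *
p,R=tip()
b=(p+R[:,2]*.0744-O)@S;print('bottom',b)
d=capture('side');cv2.imwrite('pics/s2.png',cv2.resize(d['pixels'][120:280,160:380],(770,560),interpolation=2));d=capture('wrist');cv2.imwrite('pics/w3.png',d['pixels'])"
```

```text
23.5333 j [-25.2  18.1 -27.4 -40.1 -15.5 -34.4] p [ 0.4631 -0.2989  0.0901] z [ 0.552 -0.068 -0.831] y [ 0.105  0.994 -0.012] f [-0.2 -0.1 -0.3] w 0.331
tip stand [-0.0684 -0.0036  0.0693] s 0.0182 perp -0.0707 F tool [ 0.4 -0.1  0.1]
bottom [-0.04092182 -0.00397472  0.02824519]
```

View pics/s2.png

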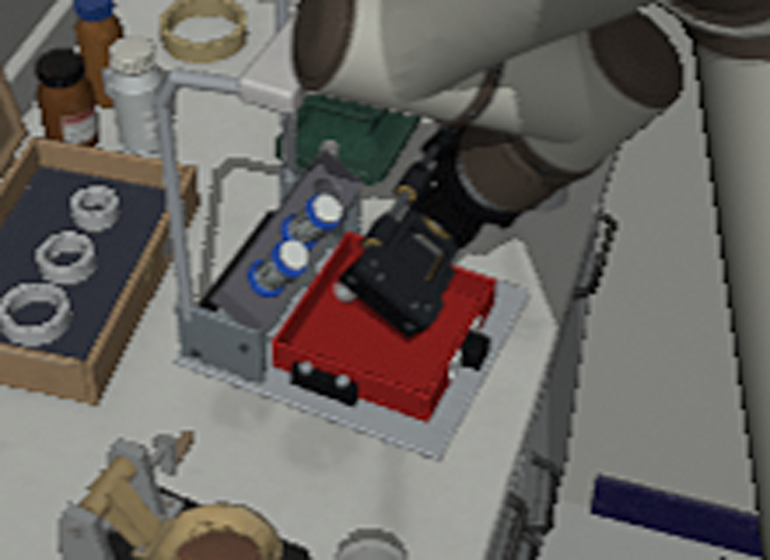

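View pics/w3.png

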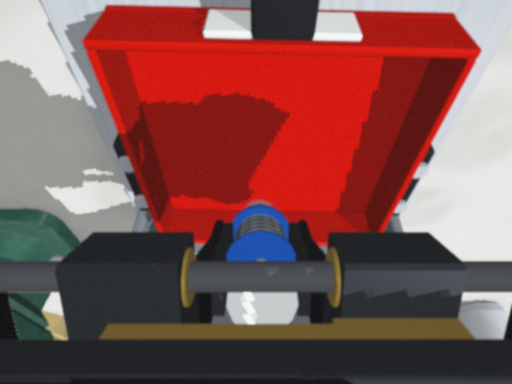

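Call:
servo_tool --pt "0 0 0.004" --pt "0 0 0.008" --pt "0 0 0.011" --pt "0 0 0.012" --pt "0 0 0.013" --spin '[0,0,0,0,0]' --grip '[1,1,1,1,1]'

```text
time_s: 24.05
tcp_pos: [0.4718, -0.3029, 0.079]
ee_rot: [[-0.827, 0.107, 0.552], [0.081, 0.994, -0.071], [-0.556, -0.014, -0.831]]
wrist_force: [-0.1, -0.5, -1.2]
gripper_width: 0.328
gripper_force: 29.7
```

Call:
servo_tool --pt "0 0 0" --pt "0 0 0" --pt "0 0 0" --pt "0 0 0" --pt "0 0 0" --spin '[0,0,0,0,0]' --grip '[0.2,0.2,0.2,0.2,0.2]'

```text
time_s: 24.47
tcp_pos: [0.4719, -0.3027, 0.0789]
ee_rot: [[-0.827, 0.106, 0.552], [0.081, 0.994, -0.071], [-0.556, -0.014, -0.831]]
wrist_force: [0.3, 0.7, -0.0]
gripper_width: 0.622
gripper_force: 0.0
```

Call:
servo_tool --pt "0 0 0" --pt "0 0 -0.02" --pt "0 0 -0.06" --pt "0 0 -0.1" --pt "0 0 -0.13" --spin '[0,0,0,0,0]' --grip '[0.2,0.2,0.2,0.2,0.2]'

```text
time_s: 24.88
tcp_pos: [0.3989, -0.2932, 0.1884]
ee_rot: [[-0.828, 0.106, 0.551], [0.08, 0.994, -0.071], [-0.555, -0.015, -0.831]]
wrist_force: [1.4, 0.2, 1.2]
gripper_width: 0.797
gripper_force: 0.0
```

```bash
python3 -c "
from h import *
tip()
d=capture('wrist');cv2.imwrite('pics/w4.png',d['pixels'])"
```

```text
24.8833 j [-25.    3.5 -32.5 -24.9 -23.5 -50.6] p [ 0.3989 -0.2932  0.1884] z [ 0.551 -0.071 -0.831] y [ 0.106  0.994 -0.015] f [1.4 0.2 1.2] w 0.797
tip stand [-0.1328 -0.0051  0.1676] s 0.1357 perp -0.0671 F tool [-1.8  0.3 -0.2]
```

View pics/w4.png

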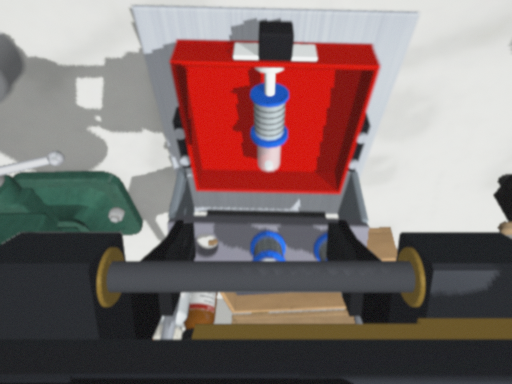

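Call:
servo_tool --pt "0.03 0.003 -0.02" --pt "0.06 0.006 -0.04" --pt "0.072 0.008 -0.048" --pt "0.09 0.008 -0.021" --pt "0.108 0.008 0.005" --spin '[0,0,0,0,0]' --grip '[1,1,1,1,1]'

```text
time_s: 25.35
tcp_pos: [0.3148, -0.2773, 0.1248]
ee_rot: [[-0.824, 0.105, 0.556], [0.077, 0.994, -0.075], [-0.561, -0.019, -0.828]]
wrist_force: [-0.3, 0.1, -1.2]
gripper_width: 0.501
gripper_force: 0.0
```

```bash
python3 - <<'E'
from h import *
p,R=tip()
d=capture("wrist");H=np.array(d["hand_eye"]);z=d["depth"];v,u=np.mgrid[0:384,0:512]
c=np.stack([(u-d["cx"])/d["fx"]*z,(v-d["cy"])/d["fy"]*z,z],-1)
q=((c@H[:3,:3].T+H[:3,3])@R.T+p-O)@S
cv2.imwrite("pics/w5.png",d["pixels"])
hsv=cv2.cvtColor(d["pixels"],cv2.COLOR_BGR2HSV)
ok=(z>0)
def pr(n,m):
    k=q[m];print(n,len(k),np.round(np.percentile(k,[2,50,98],axis=0),4).tolist() if len(k)>5 else "")
blk=ok&(hsv[...,2]<60)&(q[...,2]>.02)&(q[...,2]<.045)&(q[...,0]<-.14)&(abs(q[...,1])<.04);pr("block",blk)
red=ok&((hsv[...,0]<8)|(hsv[...,0]>172))&(hsv[...,1]>150)&(q[...,2]>.03)&(q[...,2]<.045);pr("rim",red)
inn=ok&(q[...,0]>-.16)&(q[...,0]<-.02)&(abs(q[...,1])<.06)&(q[...,2]<.08)
nr=inn&~(((hsv[...,0]<8)|(hsv[...,0]>172))&(hsv[...,1]>120));pr("syr",nr)
for x in np.arange(-.165,-.02,.01): 
    k=q[nr&(abs(q[...,0]-x)<.005)]; 
    if len(k): print(round(x,3),len(k),np.round(np.percentile(k[:,2],[5,95]),4),np.round(np.median(k[:,1]),3))
for n in("tray_push","tray"):
    for o in tip_of(n,"wrist")[:2]: print(n,round(o["conf"],2),np.round((np.array(o["point"])-O)@S,4))
E
```

```text
25.35 j [-35.7   4.2 -38.2 -43.7 -22.5 -22.8] p [ 0.3148 -0.2773  0.1248] z [ 0.556 -0.075 -0.828] y [ 0.105  0.994 -0.019] f [-0.3  0.1 -1.2] w 0.501
tip stand [-0.2179  0.0015  0.1041] s 0.1326 perp -0.1733 F tool [0.9 0.1 0.9]
block 642 [[-0.1795, -0.0066, 0.0205], [-0.1782, 0.0038, 0.0311], [-0.1701, 0.0143, 0.0356]]
rim 1828 [[-0.1661, -0.0693, 0.0302], [-0.1578, 0.004, 0.0351], [-0.096, 0.0754, 0.0375]]
syr 2305 [[-0.1598, -0.0259, 0.0048], [-0.1256, 0.0017, 0.0325], [-0.0643, 0.0346, 0.0416]]
-0.155 647 [0.0046 0.037 ] 0.004
-0.135 53 [0.0264 0.0293] 0.001
-0.125 653 [0.0182 0.0393] 0.001
-0.115 168 [0.0088 0.0381] 0.001
-0.105 165 [0.0088 0.0385] 0.001
-0.095 148 [0.0298 0.0386] 0.001
-0.085 341 [0.0214 0.0422] 0.002
-0.075 30 [0.0086 0.0368] 0.003
-0.065 74 [0.0089 0.0369] 0.002
-0.055 15 [0.0083 0.0326] 0.01
-0.025 11 [0.0783 0.0799] -0.032
tray_push 0.6 [-0.1791  0.0049  0.0242]
tray 0.78 [-0.0856  0.0024  0.0067]
```

Call:
servo_tool --pt "0.016 0.001 0.024" --pt "0.03 0.002 0.045" --pt "0.04 0.003 0.06" --pt "0.0471 0.0039 0.0696" --pt "0.0471 0.0039 0.0696" --spin '[0,0,0,0,0]' --grip '[1,1,1,1,1]'

```text
time_s: 25.92
tcp_pos: [0.3137, -0.2749, 0.038]
ee_rot: [[-0.828, 0.108, 0.549], [0.084, 0.994, -0.069], [-0.554, -0.011, -0.833]]
wrist_force: [0.2, -0.6, 0.8]
gripper_width: 0.033
gripper_force: 0.0
```

```bash
python3 - <<'E'
from h import *
p,R=tip()
d=R.T@(S@np.array([1,0,0]));print('ex in tool',d)
E
```

```text
25.9167 j [-46.5  17.1 -36.8 -67.8 -22.3  11.7] p [ 0.3137 -0.2749  0.038 ] z [ 0.549 -0.069 -0.833] y [ 0.108  0.994 -0.011] f [ 0.2 -0.6  0.8] w 0.033
tip stand [-0.2195  0.0038  0.0171] s 0.0622 perp -0.2244 F tool [-0.7 -0.6 -0.5]
ex in tool [-0.8326684  -0.00155746  0.55376972]
```

Call:
servo_tool --pt "-0.021 0 0.0115" --pt "-0.0277 0 0.016" --pt "-0.0344 0 0.0205" --pt "-0.0411 0 0.0249" --pt "-0.0477 -0.0001 0.0293" --spin '[0,0,0,0,0]' --grip '[1,1,1,1,1]'

```text
time_s: 26.33
tcp_pos: [0.3697, -0.2803, 0.0429]
ee_rot: [[-0.827, 0.104, 0.552], [0.078, 0.994, -0.071], [-0.556, -0.015, -0.831]]
wrist_force: [-4.9, 1.1, 2.0]
gripper_width: 0.008
gripper_force: 2.4
```

Call:
servo_tool --pt "-0.0067 0 0.0044" --pt "-0.0133 0 0.0089" --pt "-0.02 0 0.0133" --pt "-0.0266 0 0.0177" --pt "-0.0325 -0.0001 0.0216" --spin '[0,0,0,0,0]' --grip '[1,1,1,1,1]'

```text
time_s: 26.75
tcp_pos: [0.4083, -0.2854, 0.043]
ee_rot: [[-0.827, 0.106, 0.552], [0.078, 0.994, -0.073], [-0.556, -0.017, -0.831]]
wrist_force: [-6.1, -2.0, 0.8]
gripper_width: 0.007
gripper_force: 2.9
```

```bash
python3 - <<'E'
from h import *
p,R=tip()
print((R.T@(S@np.array([1,0,0]))))
for o in tip_of("tray","top")[:0]: pass
d=capture("top")
for n in("tray","tray_push"):
    for o in tip_of(n,"top")[:2]: print(n,round(o["conf"],2),np.round((np.array(o["point"])-O)@S,4))
E
```

```text
26.75 j [-33.6  20.3 -30.2 -59.8 -16.5  -7.3] p [ 0.4083 -0.2854  0.043 ] z [ 0.552 -0.073 -0.831] y [ 0.106  0.994 -0.017] f [-6.1 -2.   0.8] w 0.007
tip stand [-0.1242  0.0037  0.0223] s 0.0117 perp -0.1435 F tool [ 4.5 -2.7 -3.8]
[-0.83102661 -0.00405492  0.55621788]
tray 0.52 [-0.0197  0.0016  0.0077]
```

Call:
servo_tool --pt "-0.0025 0 0.0017" --pt "-0.005 0 0.0033" --pt "-0.0066 0 0.0044" --pt "-0.0083 0 0.0056" --pt "-0.0083 0 0.0056" --spin '[0,0,0,0,0]' --grip '[1,1,1,1,1]'

```text
time_s: 27.37
tcp_pos: [0.4175, -0.2854, 0.0416]
ee_rot: [[-0.828, 0.106, 0.551], [0.081, 0.994, -0.07], [-0.555, -0.013, -0.832]]
wrist_force: [-6.6, 0.0, 4.9]
gripper_width: 0.009
gripper_force: 3.2
```

Call:
servo_tool --pt "-0.0008 0 0.0006" --pt "-0.0017 0 0.0011" --pt "-0.0025 0 0.0017" --pt "-0.0025 0 0.0017" --pt "-0.0025 0 0.0017" --spin '[0,0,0,0,0]' --grip '[1,1,1,1,1]'

```text
time_s: 27.78
tcp_pos: [0.42, -0.2856, 0.0415]
ee_rot: [[-0.828, 0.106, 0.55], [0.081, 0.994, -0.07], [-0.555, -0.013, -0.832]]
wrist_force: [-9.1, 1.1, 6.9]
gripper_width: 0.006
gripper_force: 4.0
```

```bash
python3 - <<'E'
from h import *
p,R=tip()
E
```

```text
27.7833 j [-32.3  21.  -29.4 -58.8 -16.   -9.6] p [ 0.42   -0.2856  0.0415] z [ 0.55  -0.07  -0.832] y [ 0.106  0.994 -0.013] f [-9.1  1.1  6.9] w 0.006
tip stand [-0.1127  0.0048  0.0207] s 0.0038 perp -0.1349 F tool [  3.8   0.  -10.9]
```

Call:
servo_tool --pt "-0.0008 0 0.0006" --pt "-0.0017 0 0.0011" --pt "-0.0025 0 0.0017" --pt "-0.0025 0 0.0017" --pt "-0.0025 0 0.0017" --spin '[0,0,0,0,0]' --grip '[1,1,1,1,1]'

```text
time_s: 28.2
tcp_pos: [0.4205, -0.2856, 0.0411]
ee_rot: [[-0.829, 0.107, 0.548], [0.081, 0.994, -0.07], [-0.553, -0.013, -0.833]]
wrist_force: [-17.8, 0.8, 15.1]
gripper_width: 0.004
gripper_force: 8.7
```

```bash
python3 - <<'E'
from h import *
p,R=tip()
E
```

```text
28.2 j [-32.1  21.1 -29.4 -58.3 -15.8 -10.2] p [ 0.4205 -0.2856  0.0411] z [ 0.548 -0.07  -0.833] y [ 0.107  0.994 -0.013] f [-17.8   0.8  15.1] w 0.004
tip stand [-0.1122  0.0048  0.0203] s 0.0032 perp -0.1348 F tool [  6.5  -1.3 -22.4]
```

Call:
servo_tool --pt "0.008 0 -0.006" --pt "0.025 0 -0.018" --pt "0.042 0 -0.035" --pt "0.045 0 -0.07" --pt "0.045 0 -0.11" --spin '[0,0,0,0,0]' --grip '[1,1,1,1,1]'

```text
time_s: 28.62
tcp_pos: [0.3251, -0.2753, 0.1068]
ee_rot: [[-0.829, 0.11, 0.548], [0.086, 0.994, -0.069], [-0.552, -0.01, -0.834]]
wrist_force: [-0.2, -0.0, 0.9]
gripper_width: 0.006
gripper_force: 0.0
```

Call:
servo_tool --pt "0 0 -0.04" --pt "0 0 -0.08" --pt "0 0 -0.11" --pt "0 0 -0.11" --pt "0 0 -0.11" --spin '[0,0,0,0,0]' --grip '[1,1,1,1,1]'

```text
time_s: 29.03
tcp_pos: [0.2662, -0.2672, 0.2014]
ee_rot: [[-0.825, 0.107, 0.556], [0.08, 0.994, -0.073], [-0.56, -0.016, -0.828]]
wrist_force: [-0.9, -0.2, 0.3]
gripper_width: -0.0
gripper_force: 0.0
```

```bash
python3 - <<'E'
from h import *
p,R=tip()
d=capture("wrist");H=np.array(d["hand_eye"]);z=d["depth"];v,u=np.mgrid[0:384,0:512]
c=np.stack([(u-d["cx"])/d["fx"]*z,(v-d["cy"])/d["fy"]*z,z],-1)
q=((c@H[:3,:3].T+H[:3,3])@R.T+p-O)@S
hsv=cv2.cvtColor(d["pixels"],cv2.COLOR_BGR2HSV)
ok=z>0
k=q[ok&(hsv[...,2]<60)&(q[...,2]>.02)&(q[...,2]<.045)&(q[...,0]<-.07)&(q[...,0]>-.13)&(abs(q[...,1])<.03)];print("block",len(k),np.round(np.percentile(k,[2,50,98],axis=0),4).tolist())
for n in("tray_push","tray","thumb_1","syringe_1"):
    for o in tip_of(n,"wrist")[:3]: print(n,round(o["conf"],2),np.round((np.array(o["point"])-O)@S,4))
e=capture("side")["pixels"][120:280,160:380]
im=np.zeros((384,800,3),np.uint8);im[:,:400]=cv2.resize(d["pixels"],(400,384));im[:291,400:]=cv2.resize(e,(400,291));cv2.imwrite("pics/f.png",im)
E
```

```text
29.0333 j [-35.   -9.2 -40.  -29.5 -31.7 -39.3] p [ 0.2662 -0.2672  0.2014] z [ 0.556 -0.073 -0.828] y [ 0.107  0.994 -0.016] f [-0.9 -0.2  0.3] w -0.0
tip stand [-0.2674  0.0062  0.1807] s 0.2237 perp -0.1698 F tool [ 0.5 -0.3 -0.7]
block 298 [[-0.1062, -0.005, 0.0205], [-0.1045, 0.0046, 0.0323], [-0.0923, 0.0142, 0.0357]]
tray_push 0.67 [-0.0311  0.0002  0.1368]
tray_push 0.62 [-0.1085  0.0058  0.0251]
tray 0.93 [-0.0099  0.0024  0.0032]
tray 0.21 [-0.0315  0.0004  0.1384]
thumb_1 0.64 [-0.0123  0.0029  0.0048]
thumb_1 0.61 [-0.08    0.0003  0.0216]
thumb_1 0.45 [-0.0301  0.0002  0.1366]
syringe_1 0.63 [-0.0329  0.0014  0.1384]
```

View pics/f.png

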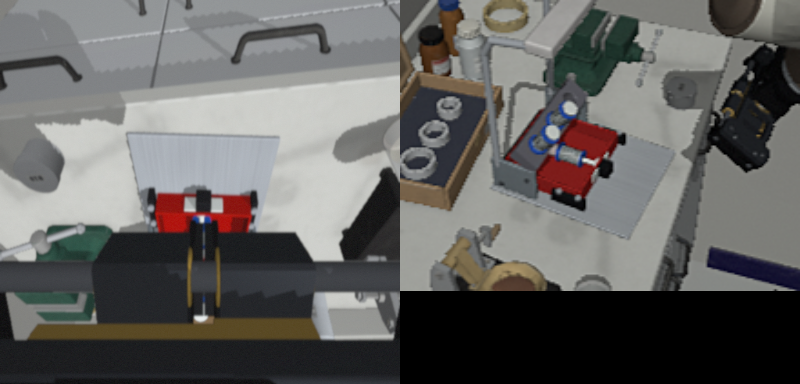

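```bash
python3 -c "
from h import *
print(finish_job())"
```

```text
the job is handed in; nothing more can be done
None
```

The job is done and handed in at about 29 s. All three plungers were pushed: the middle and left ones went fully home and stayed in the rack. The right one stuck at about 9 mm and now lies flat in the red tray. I pushed the tray along its centre line until it hit the stop, measuring about 74 mm of the expected 75 mm of travel.

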